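# Hold in the recessed reset of a kiln controller with a ball stylus

### The job

The kiln controller on the studio table has tripped and its recessed reset has to be held in. First slide the orange-knobbed dust shutter all the way open to uncover the reset hole, then take the yellow ball stylus out of the wooden tool block, put its ball end through the hole and press the red button fully down. Finish while still gripping the stylus and holding the button down; leave the other tools and the pots and jars standing where they are.

Things in the scene. Friction and masses are not known exactly. Their poses are not given: they have to be found in the camera images.
- controller: Kiln controller: fixed white bench console, 170 (x) x 220 (y) mm, 55 mm high at the front (-x) and 91 mm at the rear, with a sloping grey panel on top. Origin: centre of its underside; x to its high rear, z up. The panel rises towards +x by 0.21 rad; its outward normal is (-0.208, 0, 0.978) in this frame. Display, keys and a 12 mm high black set knob are elsewhere on the panel.
- reset_hole (a point): Centre of the round reset hole at the panel's outer face: 12 mm in diameter, plate 6 mm thick, wider space beneath. z axis: the panel's outward normal, 0.21 rad from vertical; y: the controller's y; x: up the slope. At (-39, -50, +65) mm in the controller's frame. Two guide bars 5 mm high run along y, 18.5 mm either side (x) of the hole.
- reset_top (a point): Centre of the top of the red reset button, a flat cap 18 mm in diameter, 14 mm below the panel's face when up; same axes as the hole. It moves straight along the hole's axis.
- reset (a joint): Reset button, in m: 0 is up, 0.005 is fully down. A spring pushes it back: 2 N to start, 5 N fully down.
- shutter (a joint): Dust shutter sliding on the panel, in m: 0 is closed over the hole (it starts within 4 mm of that), 0.038 is fully open; it moves in the controller's +y direction. Friction about 1.2 N; it stays where it is left.
- shutter_knob (a point): Centre, half-way up, of the shutter's orange knob: a cylinder along the panel's normal, 13 mm in diameter, 17 mm long, on a thinner neck; its underside is 8.3 mm above the panel's face. Under it the aluminium shutter plate, 36 (y) x 32 (x) mm, its upper face 5 mm below the knob. Axes as the hole's: z is the panel's normal, y the way it opens.
- block: Fixed wooden tool block 60 (x) x 160 (y) x 70 mm high, origin at the centre of its underside. Three upright blind holes, 12 mm in diameter, in a row along its y axis at y = -50, 0 and +50 mm hold three upright tools, one in each, in any order.
- stylus_center (a point): Yellow ball stylus, centre of its handle, 45 mm above the block's top while it stands there, upright, ball end down in the hole, resting on the shoulder at the handle's foot. Handle 16 mm in diameter, 90 mm long (the top 20 mm tapers); below it a brass ferrule 9 mm in diameter, 16 mm long, then a 4 mm steel shank. The tip is 97 mm below this point. z axis: from ball to handle top. About 35 g.
- stylus_tip (a point): Very end of the stylus's 6 mm steel ball, on the axis, 97 mm below the handle's centre; shank and ball together are 36 mm long below the ferrule. Same axes as the stylus. In the block it hangs in the hole, out of sight.
- brush_center (a point): Bystander: upright brush with dark handle, 16 mm in diameter, copper ferrule and bristles up, in another hole of the block; this point is on its axis 45 mm above the block's top; it ends 114 mm above the block.
- modeller_center (a point): Bystander: upright pale wooden modelling tool, 16 mm in diameter with a flat blade up, in another hole of the block; this point is on its axis 45 mm above the block's top; it ends 98 mm above the block.
- jar_blue: Bystander: small jar with blue label, 48 mm in diameter, 65 mm high, origin at its underside.
- jar_green: Bystander: small jar with green label, 48 mm in diameter, 65 mm high, origin at its underside.
- bisque_cup: Bystander: unglazed red-brown mug, 72 mm in diameter, 85 mm high, origin at its underside.
- glazed_bowl: Bystander: blue bowl, 116 mm in diameter, 55 mm high, origin at its underside.
- slip_pot: Bystander: little white pot, 42 mm in diameter, 35 mm high, origin at its underside.
There are look-alikes about, which are no part of the job. Of the things like the part that bears stylus_center, leave any that is pink or turquoise; of the rest the smaller one is meant.

How it is judged:
On the way, in this order (a step that is already met when the one before it is completed fails the run):
1. the dust shutter is slid open (value of joint shutter above 0.032 m), for 0.2 s.
2. the yellow stylus is drawn clear out of the block by the gripper (height (world z) of stylus_tip above 0.075 m and contact force between the fingers and stylus above 1 N), for 0.2 s.
At the end, for the whole second after the job is handed in: Button down over 4 of its 5 mm, pressed with over 1.5 N by the stylus, its ball end within 8 mm of the button's centre; stylus within 0.6 rad of upright and still gripped (over 2 N); shutter open over 30 mm (value of joint reset above 0.004 m and contact force between stylus and reset above 1.5 N and distance between stylus_tip and reset_top below 0.008 m and contact force between the fingers and stylus above 2 N and angle between stylus_tip's own z axis and vertical below 0.6 rad and value of joint shutter above 0.03 m); the arm keeps its last pose, push and grip.
It fails at once if the brush or the modelling tool is shifted or pulled out (more than 30 mm) (distance of any of brush_center, modeller_center from where it was at the start of the episode above 0.03 m).
It fails at once if a jar, the mug, the bowl or the little pot is shifted or knocked over (more than 30 mm) (distance of any of jar_blue, jar_green, bisque_cup, glazed_bowl, slip_pot from where it was at the start of the episode above 0.03 m).
It also fails if it takes over 58 s, if anything falls off the work surface, if the arm or the gripper's body presses on something with over 40 N, if the wrist force passes 120 N, or if a joint passes its speed limit or range.

### The arm

A 6-joint arm with a two-finger parallel gripper is mounted at the origin on the work surface. World frame = base frame: x ahead of the robot, y to its left, z up, the work surface at z = 0. Lengths are in m, angles in rad, forces in N, time in s.
With the tool pointing down it reaches from about 0.375 to 0.975 m from the base axis. Payload 3.8 kg.
Tool frame: the origin (TCP) lies midway between the tips of the shut fingers; the grasp point (between the pads) lies 19 mm behind it; x points along the fingers, y is the direction in which the jaws open and shut, and the axes are right-handed (so a half turn about x gives the same grasp; the last joint's range is limited). The gripper opens to 88 mm and grips with 3 to 60 N. Pads are 18 mm wide; open, the fingers measure 123 mm over their backs; the gripper's body (75 mm by 187 mm) begins 45 mm behind the grasp point.
Start: joints at [-1.147, 0.264, 1.604, -0, 1.274, -0.037], TCP at [0.3, -0.605, 0.239] pointing down, gripper open.
Joint ranges: [-2.63, 2.63], [-0.94, 2.18], [0.31, 2.57], [-1.31, 4.45], [0, 2.66], [-2.55, 2.55]. Speed limits (rad/s): [2.57, 2.57, 3.14, 3.14, 3.14, 3.14].

### API

Orientations are given as a rotation vector (axis times angle).
In Python, from cell import manip, inverse_kinematics, cams, order gives the robot as it stands. Calls block until the motion is done:
- manip.move_pose(position, orientation): joint-space move of the TCP to a pose.
- manip.move_linear(position, rate=0.15, rot=None): straight line of the TCP; rot=None keeps the orientation; rate is the mean speed in m/s.
- manip.set_joints(angles): joint-space move.
- manip.set_gripper(opening, force=None): finger opening in m; force is the grip in N (None keeps the last); returns when the fingers have stopped.
- manip.dwell(seconds).
- inverse_kinematics(position, orientation): joint angles nearest the present ones, or None.
- manip.state(): the state.
- cams.capture(name): name is "scene" or "side" or "wrist"; returns a dict with "image" (420x560x3 uint8, blue, green, red), "z_map" (420x560 float32, m along the optical axis (not along the pixel's ray), 0 where there is no reading), "intrinsics" (3x3 intrinsics, pixels), "position" and "orientation" of the camera in the world; the wrist camera has in their place "T_tool_cam" (4x4, takes a point from camera to tool coordinates, whose origin is the TCP and whose axes are the tool frame's). Camera axes: x right, y down, z forward; pixel columns grow to the right and rows downward; lengths in m; the calibration is good to about 2 mm. A picture is of the moment at which its call begins: read the wrist's pose just before it.
A pose or a line that the arm cannot do raises manip.IKError and nothing moves.
- order.close_job(): hands the job in, once; it reports no verdict.
The state is a dict: "clock": time; "joint_pos": joint angles; "joint_velocities": joint speeds; "tau": joint torques, N m; "tool_pos": TCP position; "tcp_rot": TCP orientation; "contact_force": force on the tool from outside, world axes, zero at the start; "moment": the same for the moment, N m; "gripper_width": finger opening in m.
Only numpy, scipy, OpenCV 4.12 (cv2) and the standard library are available. Lean on these libraries where they do the work, as an engineer would, in place of code of your own. Each camera call takes 0.05 s, during which the arm holds its last target.

## Working session

There is one attempt and no reset: what is moved stays moved. The work goes in short steps, each a Python script; the robot and the scene stay as the last script left them, time stands still between calls to the robot, and variables do not carry over. Pictures are saved under pics/ and viewed, and the job is handed in when it is done.

```bash
ls; mkdir -p pics
python3 - <<'E'
from cell import manip,cams
import cv2,numpy as np
s=manip.state();print(s)
for n in["scene","side","wrist"]:
    c=cams.capture(n);cv2.imwrite(f"pics/{n}0.png",c["image"])
    np.save(f"pics/{n}0.npy",c,allow_pickle=True)
    print(n,c["intrinsics"].tolist(),c.get("position"),c.get("orientation"),c.get("T_tool_cam"))
E
```

```text
pics
{'clock': 0.0, 'joint_pos': array([-1.14691154e+00,  2.64728111e-01,  1.60532871e+00, -1.39925595e-05,
        1.27371349e+00, -3.69130364e-02]), 'joint_velocities': array([-0.00039926,  0.00113655, -0.00058816,  0.00025583,  0.00144838,
       -0.00080688]), 'tau': array([-1.33641992e-03, -5.02106810e+01, -3.56876314e+01,  7.24796788e-02,
        2.94086128e-02, -2.06221803e-04]), 'tool_pos': array([ 0.29984747, -0.60396836,  0.23742934]), 'tcp_rot': array([ 1.96560463,  0.46332215, -1.96647671]), 'contact_force': array([0.02590645, 0.46884332, 0.58023953]), 'moment': array([ 0.01802404, -0.01409733,  0.00343288]), 'gripper_width': 0.08821286788676855}
scene [[470.8162095689053, 0.0, 281.203593006395], [0.0, 470.8162095689053, 211.35484815201218], [0.0, 0.0, 1.0]] [ 1.04436195 -0.61541495  0.96801654] [-2.30728278 -0.77396152  0.31147458] None
side [[449.42430972861877, 0.0, 284.75677283042324], [0.0, 449.42430972861877, 208.3750530044432], [0.0, 0.0, 1.0]] [ 0.17738877 -0.79185341  1.15619743] [-2.38083185  0.57713935 -0.2109723 ] None
wrist [[340.9992218868752, 0.0, 279.494878063261], [0.0, 340.9992218868752, 214.0381432193389], [0.0, 0.0, 1.0]] None None [[ 7.24673092e-04 -3.06764046e-01  9.51785320e-01 -1.45909303e-01]
 [ 9.99999737e-01  2.40540439e-04 -6.83855624e-04 -2.23519307e-05]
 [-1.91605403e-05  9.51785565e-01  3.06764140e-01 -7.98753312e-02]
 [ 0.00000000e+00  0.00000000e+00  0.00000000e+00  1.00000000e+00]]
```

View pics/scene0.png

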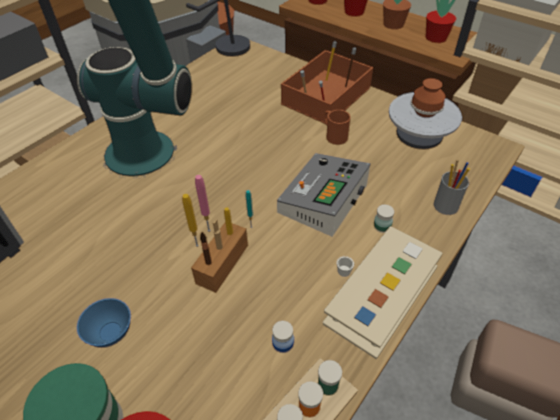

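View pics/side0.png

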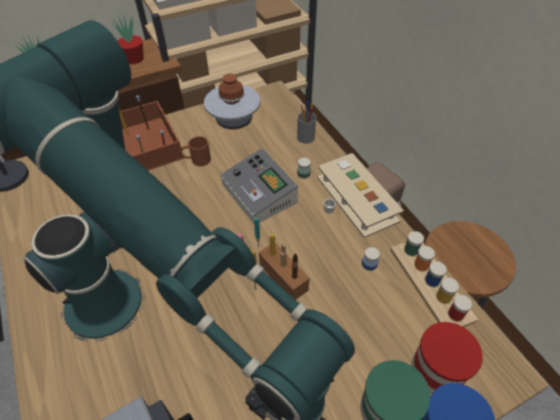

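Run:
```python
import cv2
a=cv2.imread("pics/scene0.png")[165:295,165:385];cv2.imwrite("pics/s0z.png",cv2.resize(a,None,fx=3.6,fy=3.6,interpolation=cv2.INTER_CUBIC))
a=cv2.imread("pics/side0.png")[140:310,210:360];cv2.imwrite("pics/d0z.png",cv2.resize(a,None,fx=3.5,fy=3.5,interpolation=cv2.INTER_CUBIC))
```

```text
(no output)
```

View pics/s0z.png

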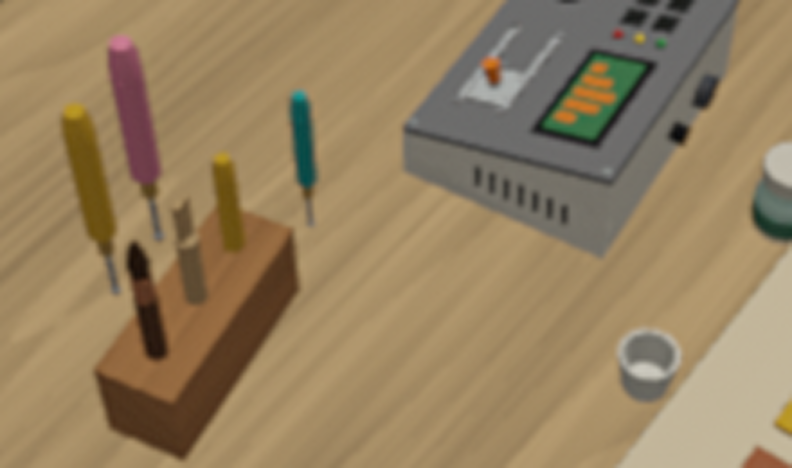

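View pics/d0z.png

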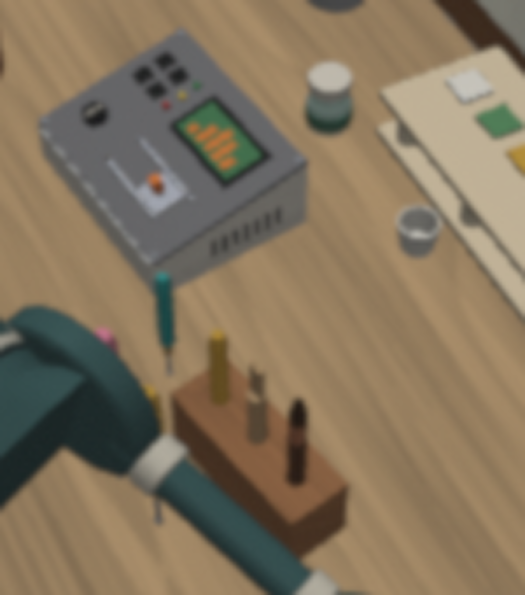

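View pics/wrist0.png

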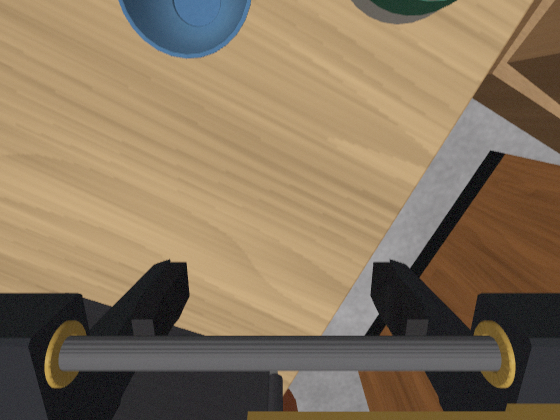

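```bash
cat > h.py <<'E'
import numpy as np,cv2
from scipy.spatial.transform import Rotation as R
def load(n): return np.load(f"pics/{n}.npy",allow_pickle=True).item()
def pose(c,st=None):
    if c.get("T_tool_cam") is None:
        return R.from_rotvec(c["orientation"]).as_matrix(),np.array(c["position"])
    T=c["T_tool_cam"];Rt=R.from_rotvec(st["tcp_rot"]).as_matrix()
    return Rt@T[:3,:3],Rt@T[:3,3]+st["tool_pos"]
def cloud(c,st=None):
    z=c["z_map"];K=c["intrinsics"];v,u=np.mgrid[:z.shape[0],:z.shape[1]]
    p=np.stack([(u-K[0,2])/K[0,0]*z,(v-K[1,2])/K[1,1]*z,z],-1)
    Rm,t=pose(c,st);P=p@Rm.T+t;P[z==0]=np.nan;return P
def ray(c,u,v,st=None):
    K=c["intrinsics"];Rm,t=pose(c,st);d=Rm@np.array([(u-K[0,2])/K[0,0],(v-K[1,2])/K[1,1],1]);return t,d
def onz(c,u,v,z,st=None):
    t,d=ray(c,u,v,st);return t+d*(z-t[2])/d[2]
def proj(c,P,st=None):
    Rm,t=pose(c,st);q=(np.atleast_2d(P)-t)@Rm;K=c["intrinsics"];return q[:,:2]/q[:,2:]*[K[0,0],K[1,1]]+K[:2,2]
E
python3 - <<'E'
from h import *
np.set_printoptions(precision=4,suppress=True)
for n in["scene0","side0"]:
    c=load(n);P=cloud(c);im=c["image"];hsv=cv2.cvtColor(im,cv2.COLOR_BGR2HSV)
    z=P[...,2]
    print(n,"table z",np.nanmedian(z[(abs(z)<.02)]))
    # block top points
    m=(abs(z-.07)<.004)&(hsv[...,1]>90)&(hsv[...,0]<18)&(P[...,0]<.6)&(P[...,0]>.2)
    m=m.astype(np.uint8)
    k,l,s,ct=cv2.connectedComponentsWithStats(m);
    for i in range(1,k):
        if s[i,4]>60:
            Q=P[l==i];r=cv2.minAreaRect((Q[:,:2]*1000).astype(np.float32));print("top",s[i],r,np.median(Q[:,2]))
    for nm,(lo,hi) in dict(yel=((20,120,70),(30,255,255)),pink=((150,60,80),(178,255,255)),turq=((85,120,60),(98,255,255)),orange=((5,180,170),(15,255,255))).items():
        m=cv2.inRange(hsv,lo,hi);k,l,s,ct=cv2.connectedComponentsWithStats(m)
        for i in range(1,k):
            if s[i,4]>12:
                Q=P[l==i];print(nm,s[i],ct[i],np.nanmedian(Q,0),np.nanmin(Q[:,2]),np.nanmax(Q[:,2]))
E
```

```text
scene0 table z -0.0006887770011968497
top [386   0  25  12 173] ((241.78843688964844, 1241.6112060546875), (119.43968963623047, 80.44500732421875), 68.79306030273438) 0.06909906137985666
top [427  10  30  16 269] ((427.2867431640625, 1244.3990478515625), (114.77156066894531, 118.11473083496094), 25.488162994384766) 0.06907375356108914
top [324  74  45  35  95] ((401.15252685546875, 581.6403198242188), (238.60279846191406, 22.98755645751953), 85.15613555908203) 0.06975226436877802
top [281  86  43  20  89] ((290.1593322753906, 466.8347473144531), (169.02902221679688, 9.948104858398438), 0.03200923651456833) 0.0699969891959038
top [ 191  223   56   54 1023] ((498.2276611328125, -161.16685485839844), (62.43000030517578, 162.13426208496094), 10.854084014892578) 0.06923548011084613
yel [328  48   7  24  41] [330.6585  59.1463] [0.2532 0.6956 0.0776] -0.14903433197578997 0.11965918254562713
yel [449 163   6  23  55] [450.8727 173.6909] [0.8482 0.3502 0.1175] -0.003422544935846039 0.15413723801202794
yel [456 167  15  21  45] [463.1556 176.5778] [0.8775 0.3573 0.1188] -0.003068792590782965 
[... 998 characters left out ...]
 244  51  47 704] ((496.56988525390625, -158.98428344726562), (63.01800537109375, 165.0964813232422), 11.54438591003418) 0.07126427075164521
yel [356 181  12   9  72] [361.3611 184.7778] [0.87   0.0001 0.0717] 0.06647239853772335 0.07701400813573445
yel [271 234   3  20  44] [272.1591 242.2045] [ 0.4851 -0.1165  0.1397] 0.08167324886872063 0.16490698954287475
yel [437 290  15  12  98] [443.5204 296.5   ] [ 0.8468 -0.4443  0.054 ] 0.030076488671484602 0.07621605749150806
pink [237 234   6   6  19] [239.8421 236.    ] [ 0.3975 -0.1028  0.2033] 0.19410457283367255 0.20653610468419958
turq [255 219   4  19  45] [256.6222 227.2222] [ 0.4753 -0.0299  0.1096] 0.061680394135290806 0.1459393158895974
```

Run:
```python
from h import *
np.set_printoptions(precision=4,suppress=True)
for n in["scene0","side0"]:
    c=load(n);P=cloud(c);im=c["image"];hsv=cv2.cvtColor(im,cv2.COLOR_BGR2HSV)
    z=P[...,2]
    b=(P[...,0]>.48)&(P[...,0]<.75)&(P[...,1]>.03)&(P[...,1]<.36)
    m=b&(z>.048)&(z<.1)&(hsv[...,1]<40)
    k,l,s,ct=cv2.connectedComponentsWithStats(m.astype(np.uint8),connectivity=4)
    i=1+np.argmax(s[1:,4]);print(s[i])
    Q=P[l==i]
    A=np.c_[Q[:,:2],np.ones(len(Q))]
    w=np.ones(len(Q),bool)
    for _ in range(8):
        co=np.linalg.lstsq(A[w],Q[w,2],rcond=None)[0];w=abs(A@co-Q[:,2])<.003
    print("plane",co,w.sum(),"slope",np.arctan(np.hypot(*co[:2])),"yaw",np.degrees(np.arctan2(co[1],co[0])))
    g=b&(abs(P[...,0]*co[0]+P[...,1]*co[1]+co[2]-z)<.004)
    k,l,s,ct=cv2.connectedComponentsWithStats(g.astype(np.uint8),connectivity=4);i=1+np.argmax(s[1:,4])
    r=cv2.minAreaRect((P[l==i][:,:2]*1000).astype(np.float32));print(r,s[i])
    # tall things
    for nm,(x0,x1,y0,y1) in dict(bigyel=(.38,.44,-.2,-.13),pink=(.37,.44,-.13,-.08),turq=(.45,.52,-.06,0)).items():
        q=P[(P[...,0]>x0)&(P[...,0]<x1)&(P[...,1]>y0)&(P[...,1]<y1)&(z>.02)]
        print(nm,len(q),q.min(0),q.max(0),np.median(q,0))
```

```text
[ 278  154   92   72 3406]
plane [ 0.212   0.0251 -0.0536] 2394 slope 0.21030015237054717 yaw 6.76463395222889
((574.9697875976562, 174.8703155517578), (172.80215454101562, 225.1853790283203), 6.715969562530518) [ 277  153   94   63 3064]
bigyel 375 [ 0.4004 -0.1696  0.02  ] [ 0.4189 -0.1487  0.1937] [ 0.4132 -0.1623  0.1327]
pink 407 [ 0.3894 -0.1149  0.0229] [ 0.4114 -0.0915  0.2037] [ 0.4032 -0.1074  0.1386]
turq 179 [ 0.4725 -0.0355  0.0211] [ 0.4889 -0.0197  0.1433] [ 0.4831 -0.0293  0.0948]
[ 222  148   75   69 2538]
plane [ 0.2102  0.026  -0.0496] 1631 slope 0.2086689032627182 yaw 7.042797703722774
((573.445556640625, 176.3620147705078), (171.7190704345703, 225.46746826171875), 6.177278518676758) [ 222  149   76   67 2217]
bigyel 37 [ 0.4031 -0.167   0.0221] [ 0.4144 -0.1521  0.1946] [ 0.4094 -0.1606  0.1775]
pink 23 [ 0.392  -0.1114  0.1869] [ 0.4047 -0.0948  0.2065] [ 0.3977 -0.1028  0.2032]
turq 118 [ 0.4685 -0.0337  0.0218] [ 0.4836 -0.0191  0.1459] [ 0.4752 -0.0287  0.0987]
```

```bash
cat >> h.py <<'E'
CY=np.radians(6.7);CO=np.array([.574,.1755,0.])
def ctrl():
    Rz=R.from_euler('z',CY).as_matrix();xs=Rz@[np.cos(.21),0,np.sin(.21)];y=Rz@[0,1,0];n=np.cross(xs,y)
    hole=CO+Rz@[-.039,-.050,.065];return xs,y,n,hole
def rv(x,z):
    x=np.array(x)/np.linalg.norm(x);z=z-x*np.dot(x,z);z=z/np.linalg.norm(z);return R.from_matrix(np.c_[x,np.cross(z,x),z]).as_rotvec()
E
python3 - <<'E'
from h import *
from cell import *
np.set_printoptions(precision=3,suppress=True)
xs,y,n,h=ctrl();print(h,n)
for sg in(1,-1):
    print(inverse_kinematics(h-y*.04+n*.012,rv(-n,-sg*y)),inverse_kinematics(h-y*.05+n*.2,rv(-n,-sg*y)))
st=np.array([.4877,-.111,.13-.019])
for a in range(0,360,20):
    r=np.radians(a);d=np.array([np.cos(r),np.sin(r),0]) # tool z dir
    print(a,inverse_kinematics(st,rv([0,0,-1.],d)),inverse_kinematics(h+n*.072,rv(-n,d)))
E
```

```text
[0.541 0.121 0.065] [-0.207 -0.024  0.978]
[ 0.101  0.069  2.173  0.005  0.69  -0.019] [ 0.077 -0.207  2.06   0.009  1.078 -0.044]
None None
0 [-0.274  0.053  2.099  0.     0.99  -1.844] [ 0.186 -0.028  2.146 -0.02   0.815 -1.37 ]
20 [-0.274  0.053  2.099  0.     0.99  -2.193] [ 0.186 -0.028  2.146 -0.02   0.815 -1.726]
40 [-0.274  0.053  2.099 -0.     0.99  -2.543] [ 0.186 -0.028  2.146 -0.02   0.815 -2.081]
60 None [ 0.186 -0.028  2.146 -0.02   0.815 -2.43 ]
80 None None
100 None None
120 [-0.274  0.053  2.099 -0.     0.99   2.344] None
140 [-0.274  0.053  2.099  0.     0.99   1.995] [ 0.186 -0.028  2.146 -0.02   0.815  2.478]
160 [-0.274  0.053  2.099  0.     0.99   1.646] [ 0.186 -0.028  2.146 -0.02   0.815  2.127]
180 [-0.274  0.053  2.099 -0.     0.99   1.297] [ 0.186 -0.028  2.146 -0.02   0.815  1.772]
200 [-0.274  0.053  2.099 -0.     0.99   0.948] [ 0.186 -0.028  2.146 -0.02   0.815  1.415]
220 [-0.274  0.053  2.099  0.     0.99   0.599] [ 0.186 -0.028  2.146 -0.02   0.815  1.061]
240 [-0.274  0.053  2.099  0.     0.99   0.25 ] [ 0.186 -0.028  2.146 -0.02   0.815  0.711]
260 [-0.274  0.053  2.099  0.     0.99  -0.099] [ 0.186 -0.028  2.146 -0.02   0.815  0.367]
280 [-0.274  0.053  2.099 -0.     0.99  -0.448] [ 0.186 -0.028  2.146 -0.02   0.815  0.025]
300 [-0.274  0.053  2.099  0.     0.99  -0.797] [ 0.186 -0.028  2.146 -0.02   0.815 -0.317]
320 [-0.274  0.053  2.099 -0.     0.99  -1.146] [ 0.186 -0.028  2.146 -0.02   0.815 -0.663]
340 [-0.274  0.053  2.099  0.     0.99  -1.495] [ 0.186 -0.028  2.146 -0.02   0.815 -1.014]
```

Run:
```python
from h import *
from cell import *
np.set_printoptions(precision=3,suppress=True)
xs,y,n,h=ctrl()
p=manip.state()["tool_pos"]
manip.set_gripper(0.0,10)
manip.move_linear(np.array([p[0],p[1],.34]),rate=.3)
manip.move_pose(h-y*.055+n*.2+[0,0,.03],rv(-n,-y))
s=manip.state();c=cams.capture("wrist");c["st"]=s;np.save("pics/w1.npy",c,allow_pickle=True);cv2.imwrite("pics/w1.png",c["image"])
print(s["clock"],s["tool_pos"],s["gripper_width"],proj(c,h,s),proj(c,h+y*.038,s))
```

```text
4.4167 [0.507 0.061 0.291] 0.0006820967981807365 [[273.139 127.966]] [[272.89   90.183]]
```

View pics/w1.png

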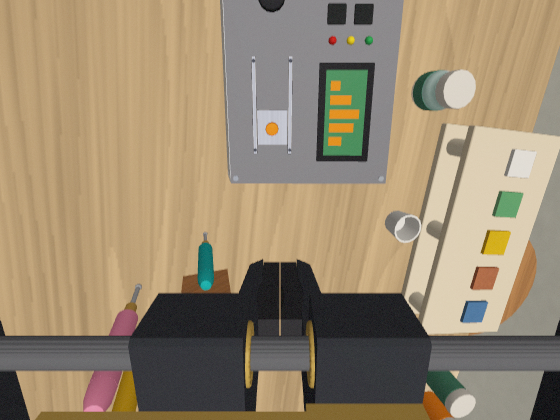

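Run:
```python
from h import *
np.set_printoptions(precision=4,suppress=True)
xs,y,n,h=ctrl()
c=load("w1");s=c["st"];im=c["image"];hsv=cv2.cvtColor(im,cv2.COLOR_BGR2HSV)
def onplane(u,v,ht):
    t,d=ray(c,u,v,s);q=h+n*ht;P=t+d*(np.dot(q-t,n)/np.dot(d,n));e=P-h;return np.array([e@xs,e@y])*1000
m=cv2.inRange(hsv,(5,150,150),(18,255,255));k,l,st,ct=cv2.connectedComponentsWithStats(m)
for i in range(1,k):
    if st[i,4]>20 and 262<ct[i][0]<283: print(st[i],ct[i],"knob",onplane(*ct[i],.0253))
for u,v in[(257.5,110.5),(287,110.5),(257.5,145.5),(287.5,145.5)]: print("plate",onplane(u,v,.0033))
for u,v in[(254,58),(290,58),(254.5,151),(290.5,151)]: print("bar",onplane(u,v,.005))
# panel plane via wrist depth
P=cloud(c,s);roi=P[60:175,232:250].reshape(-1,3);print("height",np.median((roi-h)@n))
# front edge corners
for u,v in[(230,183),(386,183)]: print("corner",onplane(u,v,0))
```

```text
[266 123  12  12 119] [271.479  128.4538] knob [-1.2089  1.1655]
plate [-16.1476  17.9475]
plate [14.6491 17.9146]
plate [-16.8993 -18.1054]
plate [ 15.3926 -18.141 ]
bar [-18.4814  67.9318]
bar [17.3112 67.8954]
bar [-20.1434 -23.7515]
bar [ 18.619  -23.7945]
height nan
corner [-48.8652 -60.0116]
corner [126.3899 -60.2119]
```

```bash
sed -i 's/hole=CO+Rz@\[-.039,-.050,.065\]/hole=CO+Rz@[-.039,-.050,.065]-xs*.0008/' h.py
python3 - <<'E'
from h import *
from cell import *
np.set_printoptions(precision=3,suppress=True)
xs,y,n,h=ctrl();r=rv(-n,-y)
def pr(t):
    s=manip.state();e=s["tool_pos"]-h;print(t,s["clock"],"xyn",e@xs,e@y,e@n,"F",[s["contact_force"]@a for a in(xs,y,n)])
    return s
manip.move_pose(h-y*.034+n*.06,r)
manip.move_linear(h-y*.034+n*.012,rate=.1,rot=r);pr("down")
manip.move_linear(h+y*.0,n*0+.06) if 0 else manip.move_linear(h+y*.008+n*.012,rate=.06,rot=r);pr("mid")
for a in(.014,.018,.020,.022):
    manip.move_linear(h+y*a+n*.012,rate=.03,rot=r);s=pr(a)
    if s["contact_force"]@y<-6:break
c=cams.capture("scene");np.save("pics/s2.npy",c,allow_pickle=True);cv2.imwrite("pics/s2.png",cv2.resize(c["image"][135:235,260:390],None,fx=5,fy=5,interpolation=cv2.INTER_CUBIC))
c=cams.capture("wrist");np.save("pics/w2.npy",c,allow_pickle=True);cv2.imwrite("pics/w2.png",c["image"])
E
```

```text
down 5.8167 xyn 0.0007773186445136322 -0.034069153416154976 0.012627091663860559 F [np.float64(-0.2172778040819782), np.float64(-0.10186826930129418), np.float64(0.4206989756767259)]
mid 6.6667 xyn -0.0004361722334606964 0.008233044960825024 0.011782769783816545 F [np.float64(0.26742929898416107), np.float64(0.5703218011394336), np.float64(-0.8543663362586514)]
0.014 7.0167 xyn -0.0001627177072009462 0.014085637377987067 0.011886380181856311 F [np.float64(-0.13706306283564862), np.float64(0.0029813352381862328), np.float64(1.1744751053075584)]
0.018 7.3 xyn -1.7996311720381267e-05 0.018182772814001606 0.011988782676960191 F [np.float64(0.5301435509356107), np.float64(0.12518189693478168), np.float64(0.6530199726805987)]
0.02 7.55 xyn -2.7067569957560976e-05 0.020137048594374967 0.011989323073424905 F [np.float64(-0.9506774767573202), np.float64(0.38798739129932036), np.float64(0.49948552799564594)]
0.022 7.8 xyn -2.323337037641772e-05 0.022028149588373534 0.011984830510475573 F [np.float64(0.1808422985811264), np.float64(-1.3145242849534102), np.float64(-0.042709569723391495)]
```

View pics/s2.png

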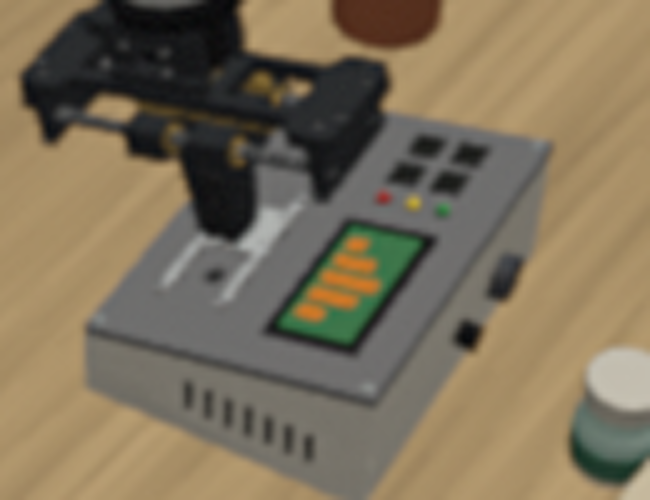

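View pics/w2.png

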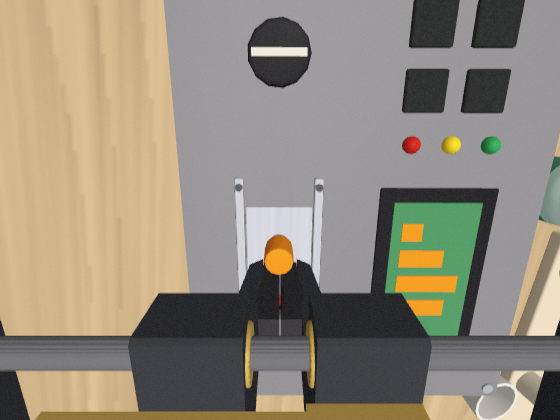

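Run:
```python
from h import *
from cell import *
np.set_printoptions(precision=3,suppress=True)
xs,y,n,h=ctrl();r=rv(-n,-y)
for a in(.024,.026,.028,.030):
    manip.move_linear(h+y*a+n*.012,rate=.03,rot=r)
    manip.dwell(.1);s=manip.state();e=s["tool_pos"]-h;print(a,e@y,"F",s["contact_force"]@y)
    c=cams.capture("wrist");c["st"]=s
    g=cv2.cvtColor(c["image"],cv2.COLOR_BGR2GRAY)[150:240,252:310].mean(1);v=150+np.argmax(np.diff(g))+.5
    t,d=ray(c,280,v,s);q=h+n*.0033;P=t+d*(np.dot(q-t,n)/np.dot(d,n));print("edge",v,"shutter",((P-h)@y-.018)*1000)
    if s["contact_force"]@y<-6:break
np.save("pics/w3.npy",c,allow_pickle=True);print(s["clock"])
```

```text
0.024 0.022407814889447052 F -9.400970684480155
edge 207.5 shutter 37.74681785930368
8.25
```

Run:
```python
from h import *
from cell import *
np.set_printoptions(precision=4,suppress=True)
xs,y,n,h=ctrl();r=rv(-n,-y)
manip.move_linear(h+y*.016+n*.012,rate=.06,rot=r)
manip.move_linear(h+y*.005+n*.05,rate=.15,rot=r)
manip.move_linear(h-y*.06+n*.12,rate=.25,rot=r)
manip.dwell(.2)
s=manip.state();c=cams.capture("wrist");c["st"]=s;np.save("pics/w4.npy",c,allow_pickle=True)
u,v=proj(c,h,s)[0].astype(int);print(u,v,s["clock"])
im=c["image"];cv2.imwrite("pics/w4.png",cv2.resize(im[v-70:v+70,u-90:u+90],None,fx=4,fy=4,interpolation=cv2.INTER_CUBIC));cv2.imwrite("pics/w4f.png",im)
```

```text
282 133 9.7333
```

View pics/w4.png

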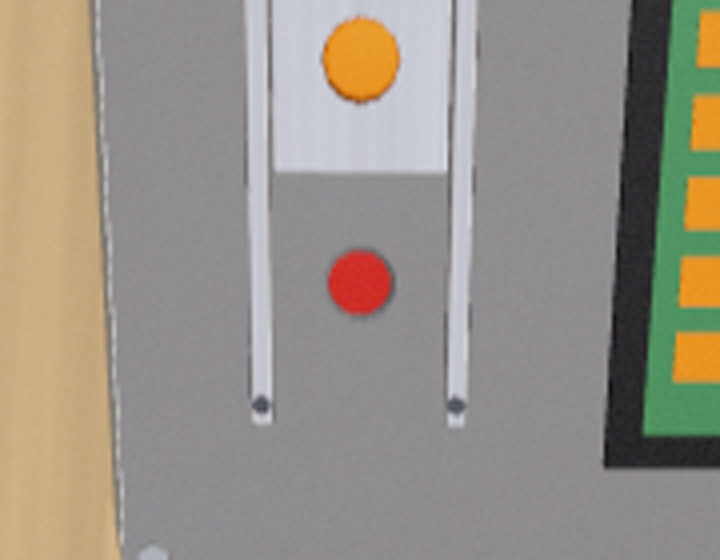

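Run:
```python
from h import *
from cell import *
np.set_printoptions(precision=4,suppress=True)
b=np.radians(11.1);by=np.array([-np.sin(b),np.cos(b)]);bc=np.array([.4974,-.160]);S=bc+.05*by;print(S)
obs={"brush":bc-.05*by,"mod":bc,"big":np.array([.4115,-.161]),"pink":np.array([.401,-.105])}
for a in range(200,280,10):
    z=np.array([np.cos(np.radians(a)),np.sin(np.radians(a))]);j=np.array([-z[1],z[0]])
    print(a,{k:tuple(np.round((max(abs((o-S)@j)-.0935,abs((o-S)@z)-.0375)-.011)*1000,0) for _ in[0]) for k,o in obs.items()})
z=np.array([np.cos(np.radians(225)),np.sin(np.radians(225)),0])
r=rv([0,0,-1.],z)
manip.set_gripper(.05,15)
s=manip.state();p=s["tool_pos"];manip.move_linear([p[0],p[1],.27],rate=.25)
manip.move_pose([S[0],S[1],.27],r);manip.dwell(.2)
s=manip.state();c=cams.capture("wrist");c["st"]=s;np.save("pics/w5.npy",c,allow_pickle=True);cv2.imwrite("pics/w5.png",c["image"]);print(s["clock"],s["tool_pos"])
```

```text
[ 0.4878 -0.1109]
200 {'brush': (np.float64(-6.0),), 'mod': (np.float64(-41.0),), 'big': (np.float64(40.0),), 'pink': (np.float64(31.0),)}
210 {'brush': (np.float64(-10.0),), 'mod': (np.float64(-32.0),), 'big': (np.float64(43.0),), 'pink': (np.float64(24.0),)}
220 {'brush': (np.float64(-0.0),), 'mod': (np.float64(-24.0),), 'big': (np.float64(42.0),), 'pink': (np.float64(14.0),)}
230 {'brush': (np.float64(14.0),), 'mod': (np.float64(-17.0),), 'big': (np.float64(39.0),), 'pink': (np.float64(3.0),)}
240 {'brush': (np.float64(27.0),), 'mod': (np.float64(-11.0),), 'big': (np.float64(33.0),), 'pink': (np.float64(-10.0),)}
250 {'brush': (np.float64(37.0),), 'mod': (np.float64(-6.0),), 'big': (np.float64(25.0),), 'pink': (np.float64(-21.0),)}
260 {'brush': (np.float64(45.0),), 'mod': (np.float64(-2.0),), 'big': (np.float64(14.0),), 'pink': (np.float64(-18.0),)}
270 {'brush': (np.float64(50.0),), 'mod': (np.float64(1.0),), 'big': (np.float64(2.0),), 'pink': (np.float64(-18.0),)}
12.0583 [ 0.4877 -0.1096  0.2697]
```

View pics/w5.png

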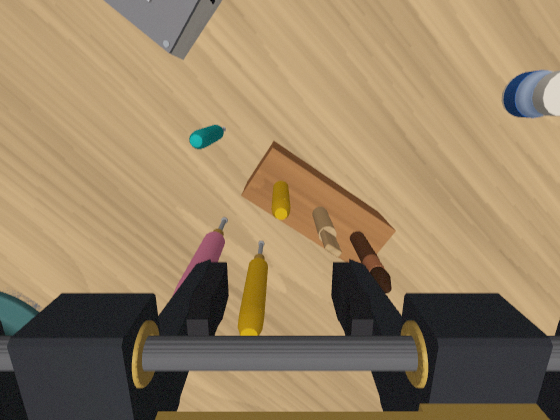

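Run:
```python
from h import *
np.set_printoptions(precision=4,suppress=True)
c=load("w5");s=c["st"];im=c["image"];hsv=cv2.cvtColor(im,cv2.COLOR_BGR2HSV)
m=cv2.inRange(hsv,(20,120,70),(32,255,255));m[:160]=0;m[230:]=0;m[:,:255]=0;m[:,310:]=0
k,l,st,ct=cv2.connectedComponentsWithStats(m);i=1+np.argmax(st[1:,4]);print(st[i],ct[i])
for row in range(st[i,1],st[i,1]+st[i,3],4):
    q=np.where(l[row]==i)[0];print(row,q.min(),q.max(),(q.min()+q.max())/2)
b=np.radians(11.1)
for S in([.4878,-.1109],[.4878,-.1100],[.487,-.112]):
    print(S,proj(c,[[*S,z] for z in(.07,.1,.14,.16)],s).round(1).tolist())
# block corners on z=.07
for u,v in[(275,142),(242,194),(395,230)]:print(onz(c,u,v,.07,s))
bc=np.array([.4974,-.160]);Rb=np.array([[np.cos(b),-np.sin(b)],[np.sin(b),np.cos(b)]])
print([ (bc+Rb@np.array(q)) for q in((.03,.08),(-.03,.08),(.03,-.08))])
cv2.imwrite("pics/w5z.png",cv2.resize(im[130:350,170:410],None,fx=2.7,fy=2.7,interpolation=cv2.INTER_CUBIC))
```

```text
[272 181  18  39 598] [280.3779 200.4097]
181 278 282 280.0
185 274 287 280.5
189 273 287 280.0
193 273 288 280.5
197 273 288 280.5
201 272 289 280.5
205 272 289 280.5
209 272 289 280.5
213 272 288 280.0
217 275 286 280.5
[0.4878, -0.1109] [[280.8, 186.0], [280.8, 193.2], [281.0, 205.0], [281.1, 212.1]]
[0.4878, -0.11] [[280.2, 185.4], [280.2, 192.5], [280.2, 204.3], [280.3, 211.4]]
[0.487, -0.112] [[281.0, 187.3], [281.1, 194.6], [281.2, 206.5], [281.3, 213.8]]
[ 0.5153 -0.075   0.07  ]
[ 0.453  -0.0884  0.07  ]
[ 0.5411 -0.2325  0.07  ]
[array([ 0.5114, -0.0757]), array([ 0.4526, -0.0873]), array([ 0.5422, -0.2327])]
```

View pics/w5z.png

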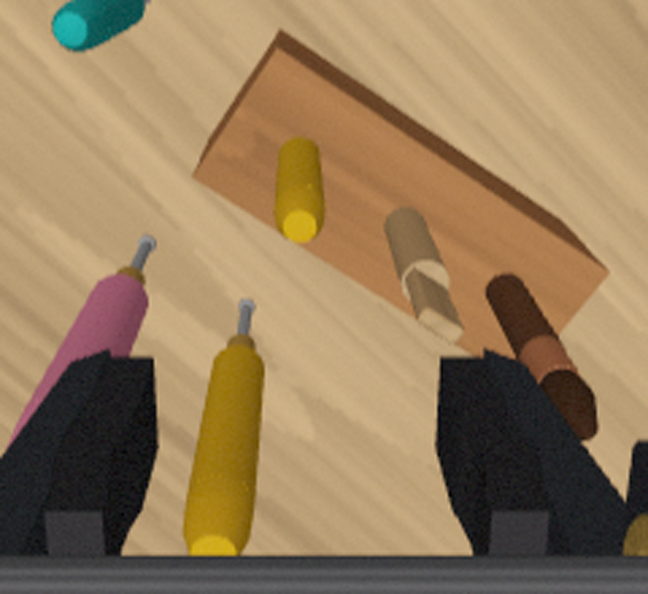

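Run:
```python
from h import *
from cell import *
np.set_printoptions(precision=4,suppress=True)
z=np.array([np.cos(np.radians(225)),np.sin(np.radians(225)),0]);r=rv([0,0,-1.],z)
S=[.4873,-.1110]
manip.set_gripper(.036,15)
manip.move_linear([*S,.17],rate=.2,rot=r)
manip.move_linear([*S,.112],rate=.1,rot=r)
s=manip.state();print(s["tool_pos"],s["contact_force"],s["clock"])
manip.set_gripper(0.0,30);s=manip.state();print(s["gripper_width"],s["contact_force"],s["clock"])
for n in("scene","wrist"):
    c=cams.capture(n);cv2.imwrite(f"pics/g_{n}.png",c["image"])
a=cv2.imread("pics/g_scene.png")[130:290,150:310];cv2.imwrite("pics/g_scene.png",cv2.resize(a,None,fx=3.7,fy=3.7))
```

```text
[ 0.4878 -0.1111  0.1126] [ 0.2537 -0.4542  0.2089] 13.9
0.015084982409166706 [-0.5828 -0.1291  1.5039] 14.35
```

View pics/g_scene.png

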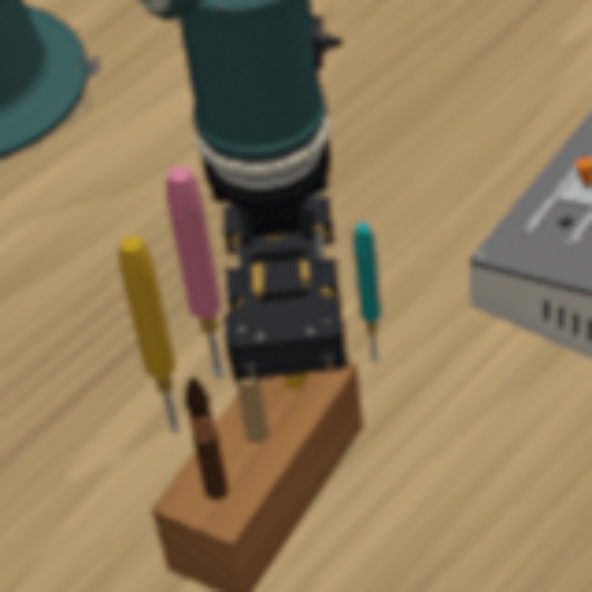

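View pics/g_wrist.png

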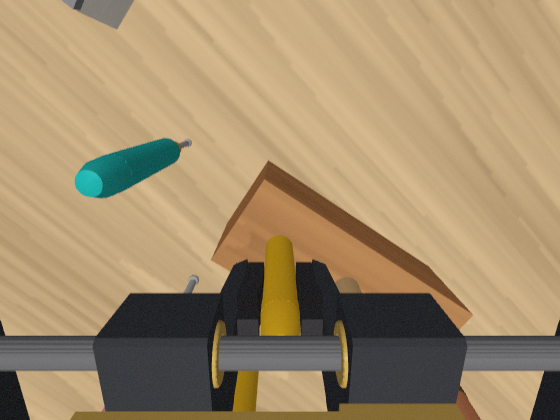

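Run:
```python
from h import *
from cell import *
np.set_printoptions(precision=4,suppress=True)
p=manip.state()["tool_pos"]
manip.move_linear([p[0],p[1],.16],rate=.08)
manip.move_linear([p[0],p[1],.30],rate=.2)
manip.dwell(.3)
s=manip.state();print(s["tool_pos"],s["gripper_width"],s["contact_force"],s["clock"])
for n in("scene","side","wrist"):
    c=cams.capture(n);c["st"]=s;np.save(f"pics/l_{n}.npy",c,allow_pickle=True);cv2.imwrite(f"pics/l_{n}.png",c["image"])
t=s["tool_pos"]-[0,0,.097+.015-.019+.000]
for n in("scene","side"):
    c=load(f"l_{n}");u,v=proj(c,t)[0].astype(int);print(n,u,v)
    a=c["image"][max(v-80,0):v+50,max(u-65,0):u+65];cv2.imwrite(f"pics/l_{n}.png",cv2.resize(a,None,fx=4.5,fy=4.5))
```

```text
[ 0.4873 -0.111   0.2988] 0.015040377348547043 [-0.3808 -0.3664 -0.3056] 16.35
scene 224 193
side 271 224
```

View pics/l_scene.png

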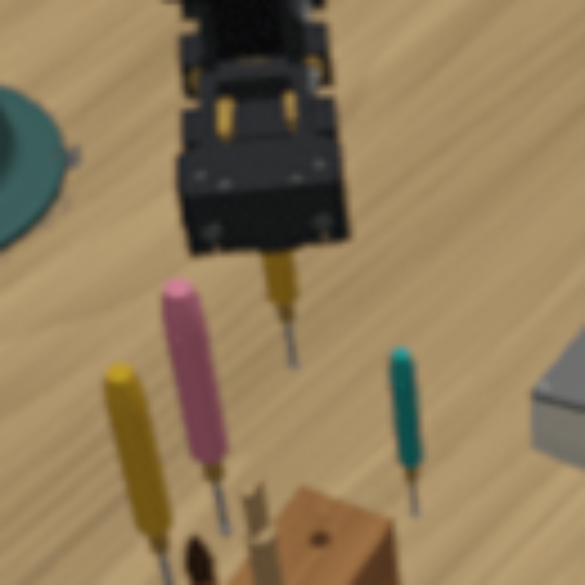

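View pics/l_side.png

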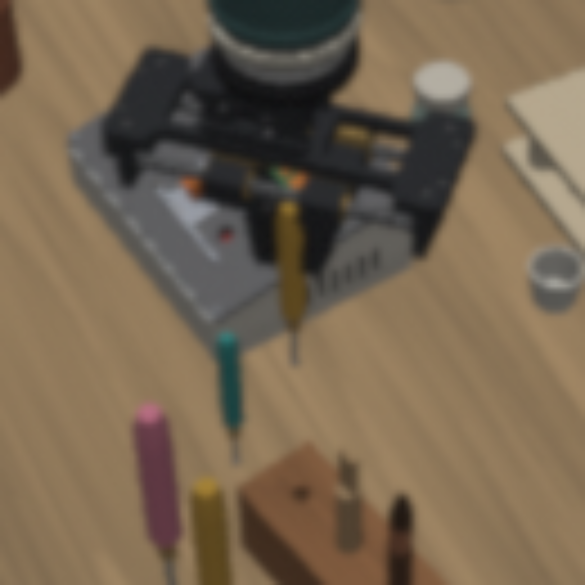

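View pics/l_wrist.png

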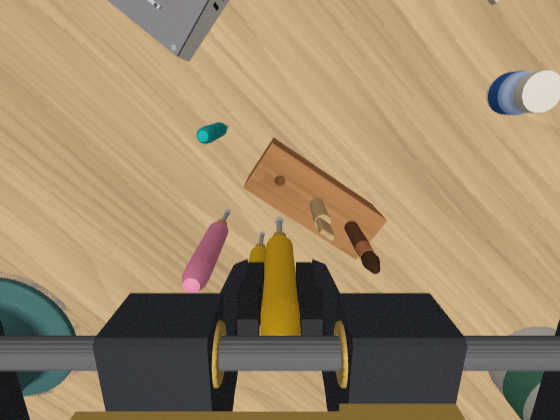

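Run:
```python
from h import *
np.set_printoptions(precision=4,suppress=True)
c=load("l_wrist");T=c["T_tool_cam"];K=c["intrinsics"]
im=c["image"];cv2.imwrite("pics/tipz.png",cv2.resize(im[205:270,250:310],None,fx=9,fy=9,interpolation=cv2.INTER_CUBIC))
for x in(.085,.09,.094):
  for z in(-.002,0,.002):
    q=T[:3,:3].T@(np.array([x,0,z])-T[:3,3]);print(x,z,q[:2]/q[2]*K[0,0]+K[:2,2])
```

```text
0.085 -0.002 [279.6722 218.7131]
0.085 0 [279.6717 221.3588]
0.085 0.002 [279.6712 223.9913]
0.09 -0.002 [279.6726 216.5195]
0.09 0 [279.6722 219.1201]
0.09 0.002 [279.6717 221.7079]
0.094 -0.002 [279.673  214.8243]
0.094 0 [279.6725 217.3898]
0.094 0.002 [279.672  219.9429]
```

View pics/tipz.png

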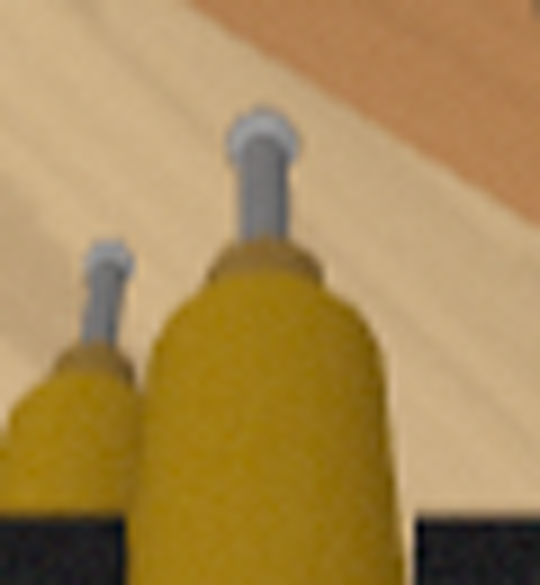

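```bash
cat >> h.py <<'E'
Z225=np.array([np.cos(np.radians(225)),np.sin(np.radians(225)),0])
TIP=np.array([.0946,0,.0015])
def tcp_for(tip,r): return tip-R.from_rotvec(r).as_matrix()@TIP
E
python3 - <<'E'
from h import *
from cell import *
np.set_printoptions(precision=4,suppress=True)
xs,y,n,h=ctrl();r=rv(-n,Z225)
manip.set_gripper(0.0,40)
manip.move_pose(tcp_for(h+n*.06,r),r)
manip.move_linear(tcp_for(h+n*.006,r),rate=.12,rot=r);manip.dwell(.4)
s=manip.state();print(s["tool_pos"]-tcp_for(h+n*.006,r),s["gripper_width"],s["contact_force"],s["clock"])
for k in("scene","side","wrist"):
    c=cams.capture(k);c["st"]=s;np.save(f"pics/h_{k}.npy",c,allow_pickle=True)
    print(k,proj(c,[h,h+n*.006],s))
    u,v=proj(c,h,s)[0].astype(int);a=c["image"][v-40:v+40,u-50:u+50];cv2.imwrite(f"pics/h_{k}.png",cv2.resize(a,None,fx=6,fy=6,interpolation=cv2.INTER_CUBIC))
E
python3 -c "
import cv2,numpy as np
cv2.imwrite('pics/h_all.png',np.hstack([cv2.imread(f'pics/h_{k}.png') for k in('scene','side')])[:, :1200][:, ::1] if 0 else cv2.resize(np.hstack([cv2.imread(f'pics/h_{k}.png') for k in('scene','side')]),(800,320)))"
```

```text
[0.0002 0.0001 0.0006] 0.01481319281130396 [ 0.4542 -0.0538 -0.6362] 18.6833
scene [[302.0653 189.0823]
 [301.7045 187.3779]]
side [[255.7188 196.0585]
 [255.3004 195.0129]]
wrist [[279.45   216.8092]
 [279.4485 219.3305]]
```

View pics/h_all.png

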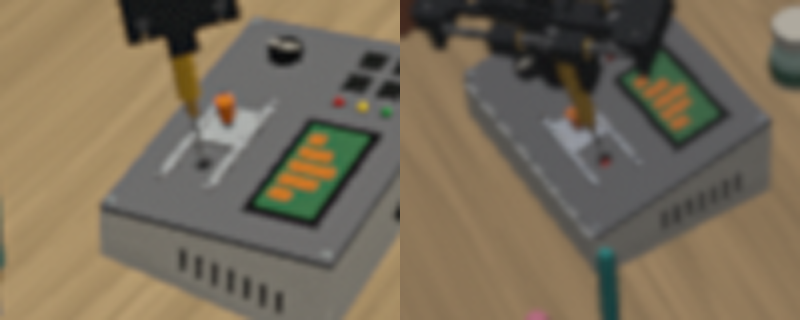

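View pics/h_wrist.png

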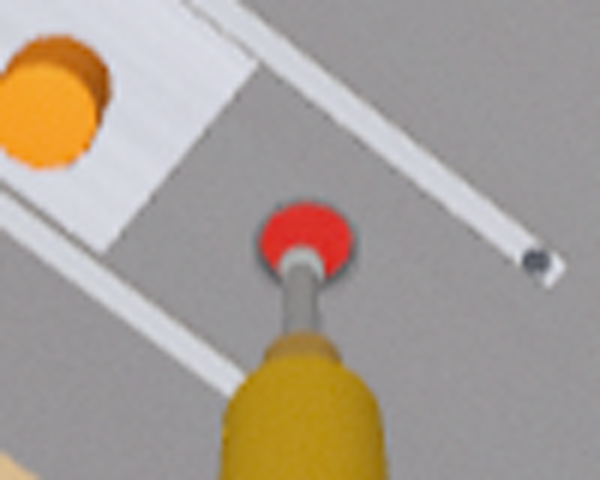

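Run:
```python
from h import *
from cell import *
np.set_printoptions(precision=3,suppress=True)
xs,y,n,h=ctrl();r=rv(-n,Z225);h=h+xs*.0003
for d in(-.004,-.010,-.0125,-.014,-.0155,-.017,-.018,-.019,-.0195,-.020,-.0205,-.021):
    manip.move_linear(tcp_for(h+n*d,r),rate=.04,rot=r);manip.dwell(.12)
    s=manip.state();f=s["contact_force"];print(d,(s["tool_pos"]-tcp_for(h,r))@n,[round(float(f@a),2) for a in(xs,y,n)],round(s["gripper_width"],4),round(s["clock"],2))
    if f@n>10 or np.linalg.norm(f)>15:break
    if d>-.013 and np.linalg.norm(f)>4: print("early");break
```

```text
-0.004 -0.004114821316692361 [-0.31, -0.12, -0.52] 0.0151 19.35
-0.01 -0.010063767712141791 [0.09, -0.26, 0.06] 0.0149 19.77
-0.0125 -0.012512887239965109 [-0.44, 0.42, -0.09] 0.0149 20.13
-0.014 -0.013978172533706633 [0.3, -0.05, -0.35] 0.0146 20.5
-0.0155 -0.015290703895198151 [-0.22, -0.14, 2.55] 0.0148 20.87
-0.017 -0.016867500631080057 [-0.31, 0.39, 2.68] 0.015 21.23
-0.018 -0.01788051922521405 [1.33, -0.67, 3.48] 0.015 21.6
-0.019 -0.018919269087331034 [-0.27, -0.07, 3.95] 0.0149 21.97
-0.0195 -0.01944795349619999 [0.4, -0.63, 5.06] 0.0146 22.33
-0.02 -0.01960308436743804 [-0.41, 0.61, 5.92] 0.0149 22.7
-0.0205 -0.01972861681889417 [-1.46, 0.47, 8.46] 0.0149 23.07
-0.021 -0.01984831793049252 [-0.76, 0.28, 10.78] 0.0149 23.43
```

Run:
```python
from h import *
from cell import *
xs,y,n,h=ctrl();manip.dwell(.5);s=manip.state();print(s["contact_force"]@n,s["gripper_width"],s["clock"])
ims=[]
for k in("wrist","scene"):
    c=cams.capture(k);u,v=proj(c,h,s)[0].astype(int);a=c["image"][v-40:v+40,u-50:u+50];ims.append(cv2.resize(a,None,fx=4,fy=4,interpolation=cv2.INTER_CUBIC))
    if k=="scene":cv2.imwrite("pics/f_scene.png",c["image"])
cv2.imwrite("pics/f.png",np.hstack(ims))
```

```text
10.00179713523274 0.014419120640497251 23.9333
```

View pics/f.png

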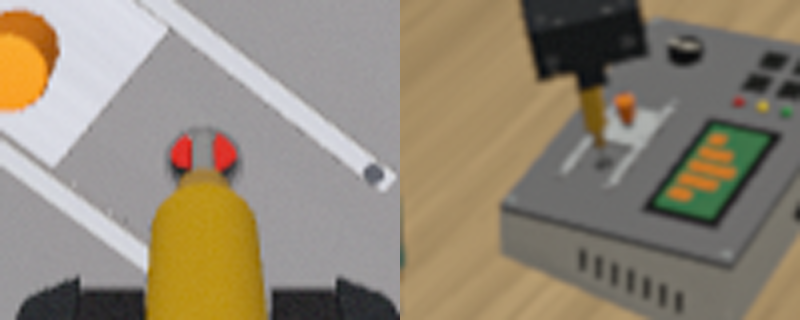

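View pics/f_scene.png

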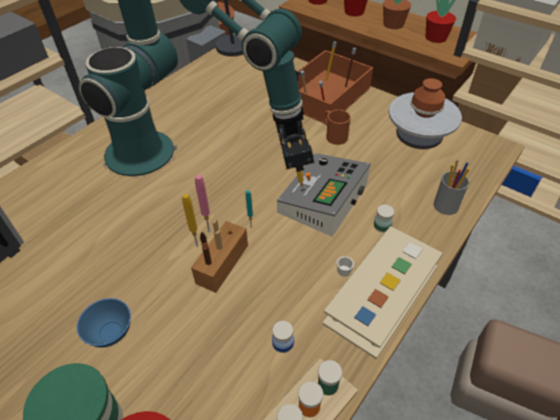

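The wrist view shows the shank centred in the hole at crop (204,155). The shutter is open and the bystanders are where they started. I'm handing it in.

Run:
```python
from cell import *
print(order.close_job());print(manip.state()["clock"],manip.state()["contact_force"])
```

```text
the job is handed in; nothing more can be done
None
the job is handed in; nothing more can be done
```

The job is handed in at about 24 s of the 58 s allowed, with the arm still gripping the stylus and holding the button down.

- **Shutter:** I pushed it by its orange knob with closed fingers until it hit its stop. The wrist camera measured it 37.7 mm open.
- **Stylus:** I took the small yellow one in the block, scene pixel about (228,220). I left the larger yellow look-alike at (189,212), and the pink and turquoise ones. It came straight up and was clear of the block in both outside camera views.
- **Reset button:** I put the ball end through the hole along the panel's normal. The button's spring force started about 15 mm below the panel face. Resistance rose sharply at about 19.6 mm, which I read as fully down. The last reading was 10 N along the hole's axis.
- **Grip:** The finger width held steady at about 14.5–15 mm at a 40 N grip setting.
- **Surroundings:** In the last scene picture the brush, modelling tool, jars, mug, bowl and pot appear where they started.

No check failed. The button's travel comes from arm position and force, because it cannot be seen directly with the shank in the hole. The two outside cameras disagreed by about 3 mm on the panel's height, so I used the wrist camera for the final alignment.

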